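# Release a tool adapter from its quick-change coupler

### The job

Two quick-change couplers stand on the bench, each holding an adapter under a sprung knurled collar. On the coupler with the slim round adapter, pull the collar up until the adapter pops up, then draw that adapter out and stand it upright in the shallow aluminium tray. Leave the broad six-sided adapter locked in the other coupler.

Things in the scene. Friction and masses are not known exactly. Their poses are not given: they have to be found in the camera images.
- collar_a_mid (a point): Centre of the ribbed steel collar, a ring 50 mm across, 22 mm high, on the fixed upright coupler (body 44 mm across, base plate 90 x 90 x 10 mm) holding the round adapter; 55 mm above the bench when home. Slides up 12 mm against 4 to 7 N. Raised over 7 mm it unlocks and an ejector lifts the adapter 12 mm, which stays up; the collar, let go, then rests about 5 mm above home. z up.
- adapter_round_mid (a point): Centre of the slim round steel adapter: upright cylinder 24 mm across, 86 mm long, flat foot, dark square on top, 14 mm waist 29 to 39 mm above the foot; 0.11 kg. Locked, this centre is 57 mm above the bench and the top 100 mm; popped up, 69 and 112 mm. It is clear of the coupler when its centre is over 110 mm up. Cannot be drawn out while locked. z up its axis.
- adapter_hex_mid (a point): Centre, 43 mm above the foot, of the other adapter in an identical second coupler: same shank, but a broad six-sided head 40 mm across flats, 20 mm high, top 100 mm above the bench. To be left locked.
- parts_tray_in (a point): Centre of the inner floor of the fixed shallow open aluminium tray, 170 x 130 mm outside (its x, y), walls 4 mm thick, rims 16 mm above the bench, floor 4 mm above the bench. The adapter standing in it has its centre 43 mm above this point.

How it is judged:
By the outcome, as a careful person would: the job done as asked, in the order asked, and still so for the second after the job is handed in, with the robot touching nothing.
It also fails if it takes over 48 s, if anything falls off the work surface, if the arm or the gripper's body presses on something with over 40 N, if the wrist force passes 120 N, or if a joint passes its speed limit or range.

### The arm

A 6-joint arm with a two-finger parallel gripper is mounted at the origin on the work surface; the furniture and walls round the work are solid. World frame = base frame: x ahead of the robot, y to its left, z up, the work surface at z = 0. Lengths are in m, angles in rad, forces in N, time in s.
With the tool pointing down it reaches from about 0.225 to 0.875 m from the base axis. Payload 3.4 kg.
Tool frame: the origin (TCP) lies on the centre line of the jaws, within the pads' length; the fingertips stand 17 mm ahead of it and the grasp point (between the pads) lies 2 mm behind it; z points along the fingers, y is the line along which they close (so a half turn about z gives the same grasp; the last joint's range is limited). The gripper opens to 85 mm and grips with 20 to 120 N. Pads are 22 mm wide; open, the fingers measure 114 mm over their backs; the gripper's body (76 mm by 85 mm) begins 54 mm behind the grasp point. The pads swing forward as they close: fully open they stand 13 mm farther back than shut.
Start: joints at [-1.243, 0.276, 1.505, -0, 1.361, -0.121], TCP at [0.249, -0.518, 0.248] pointing down, gripper open.
Joint ranges: [-2.89, 2.89], [-0.75, 2.08], [0.22, 2.7], [-1.18, 4.32], [0.11, 2.71], [-2.7, 2.7]. Speed limits (rad/s): [2.57, 2.57, 3.14, 3.14, 3.14, 3.14].

### API

Orientations are given as a unit quaternion [w, x, y, z].
In Python, from rig import manip gives the robot as it stands.
- The arm moves only by the tool move_arm, never from a script. Its argument "steps" is one flat list of numbers, 7 for each row, row after row: the turn, a rotation vector about the world's x, y, z normalised to -1 to 1, where 1 is 360 degrees, then the shift along the world's x, y, z normalised to -1 to 1, where 1 is 1 m, then the opening, from -1 (shut) to 1 (fully open). A call has exactly 10 rows; each row is the pose to reach, as a shift and turn from the pose commanded when the call began, turning the shorter way round; what a row does not reach only later rows make up. A row lasts 1/10 s, in which the tool goes at most 50 mm and 8.59 degrees, less where a joint would pass 70% of its speed; a pose out of reach is approached as far as the arm can. A call with a number of a shift or a turn outside -1 to 1 is refused whole. A call with a gripper value outside its range is refused whole. The fingers move at their own pace and stop on an object; "squeeze" is the grip in N (left out, the last holds). Time passes only in rows, so rows that repeat a pose let the fingers close, or fill a call up. It gives the time, the measured TCP pose, the force, the opening and the grip force at its end, in the units of the state.
- manip.get_state(): the state, without advancing time (a new reading comes with each control period).
- manip.get_image(name): name is "scene" or "top" or "wrist"; returns a dict with "pixels" (480x640x3 uint8, blue, green, red), "fx", "fy", "cx", "cy" (pixels), "R" (3x3) and "t" (3): a world point X has camera coordinates R X + t. Camera axes: x right, y down, z forward; pixel columns grow to the right and rows downward; lengths in m; the calibration is good to about 2 mm. The wrist camera is an equidistant fisheye: a pixel r from the principal point sees the ray r / f radians off the axis. A picture is of the moment at which its call begins. There is no depth.
- manip.sign_off(): hands the job in; it is judged then, once.
The state is a dict: "clock": time; "qpos": joint angles; "qd": joint speeds; "effort": joint torques, N m; "position": TCP position; "ee_rot": TCP orientation; "contact_force": force on the tool from outside, world axes, zero at the start; "moment": the same for the moment, N m; "width": finger opening in m; "gripper_force": force on a finger pad.
Only numpy, scipy, OpenCV 4.12 (cv2) and the standard library are available. Lean on these libraries where they do the work, as an engineer would, in place of code of your own. Each camera call takes 0.05 s, during which the arm holds its last target. There are 200 camera calls.

## Working session

There is one attempt and no reset: what is moved stays moved. The work goes in short steps, Python scripts to look and compute and a tool call to move; the robot and the scene stay as the last step left them, time stands still between calls to the robot, and variables do not carry over. Pictures are saved under pics/ and viewed, at most 10 in all, crops included, and the job is handed in when it is done.

Besides the shell and the picture viewer there is one more tool, called after ">>>" as a command line: name --argument value ..., lists and objects as JSON in quotes. move_arm: Moves the arm, as the interface text tells. Scaled input: -1 to 1 covers 1 m each way for a shift and 360 degrees each way for a turn. Its arguments: {"type":"object","properties":{"steps":{"type":"array"},"squeeze":{"type":"number"}},"required":["steps"]}

```bash
mkdir -p pics
cat > h.py <<'E'
import numpy as np, cv2
from rig import manip
def snap(n,f):
    d=manip.get_image(n); cv2.imwrite('pics/'+f+'.png',d['pixels']); np.save('pics/'+f+'.npy',d,allow_pickle=True); return d
def load(f): return np.load('pics/'+f+'.npy',allow_pickle=True).item()
def ray(d,u,v,fish=False):
    x=(u-d['cx'])/d['fx']; y=(v-d['cy'])/d['fy']
    if fish:
        r=np.hypot(x,y); c=np.array([x/r*np.sin(r),y/r*np.sin(r),np.cos(r)]) if r>1e-9 else np.array([0,0,1.])
    else: c=np.array([x,y,1.]); c/=np.linalg.norm(c)
    R=np.array(d['R']); t=np.array(d['t'])
    return -R.T@t, R.T@c
def plane(d,u,v,z,fish=False):
    o,r=ray(d,u,v,fish); return o+r*(z-o[2])/r[2]
def tri(*rs):
    A=sum(np.eye(3)-np.outer(r,r) for o,r in rs); b=sum((np.eye(3)-np.outer(r,r))@o for o,r in rs)
    p=np.linalg.solve(A,b); return p,[np.linalg.norm((np.eye(3)-np.outer(r,r))@(p-o)) for o,r in rs]
def proj(d,X,fish=False):
    c=np.array(d['R'])@X+np.array(d['t'])
    if fish:
        a=np.arctan2(np.hypot(c[0],c[1]),c[2]); h=np.hypot(c[0],c[1])+1e-12; return np.array([d['cx']+d['fx']*a*c[0]/h,d['cy']+d['fy']*a*c[1]/h])
    return np.array([d['cx']+d['fx']*c[0]/c[2],d['cy']+d['fy']*c[1]/c[2]])
E
python3 - <<'E'
from h import *
for n in ['scene','top']: 
    d=snap(n,n+'0'); print(n,-np.array(d['R']).T@d['t'],d['fx'])
print(manip.get_state())
E
```

```text
scene [0.08100148 0.7908916  0.5829631 ] 555.0876227718835
top [ 0.36481252 -0.03884686  0.97457559] 509.08212082301
{'clock': 0.1, 'qpos': array([-1.24300561e+00,  2.76524082e-01,  1.50602706e+00,  3.02489139e-06,
        1.36069752e+00, -1.21010595e-01]), 'qd': array([-0.00047798, -0.0011313 , -0.00390461,  0.00069082,  0.00110751,
       -0.00058677]), 'effort': array([ 1.00248206e-03, -4.17699516e+01, -2.46405888e+01, -2.51801948e-04,
        5.82948749e-03,  1.60524769e-05]), 'position': array([ 0.24932823, -0.51762956,  0.24752238]), 'ee_rot': array([-8.23734558e-04,  9.74927386e-01,  2.22521698e-01, -8.39838624e-05]), 'contact_force': array([ 0.47295705, -0.0510413 , -0.57575538]), 'moment': array([0.03120861, 0.00427371, 0.02457952]), 'gripper_force': 0.0, 'width': 0.0854477897673768}
```

View pics/scene0.png

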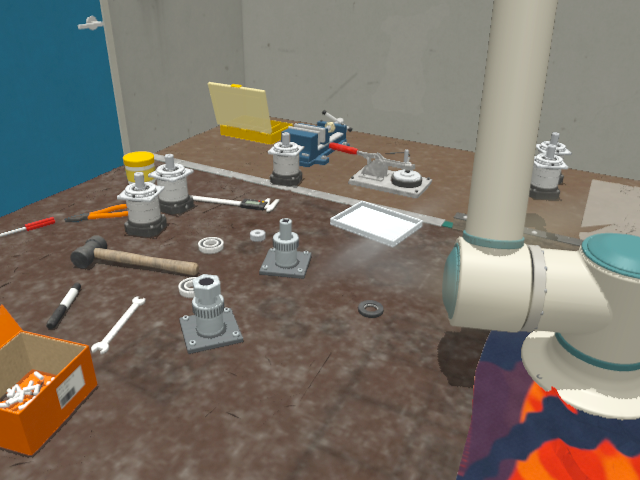

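View pics/top0.png

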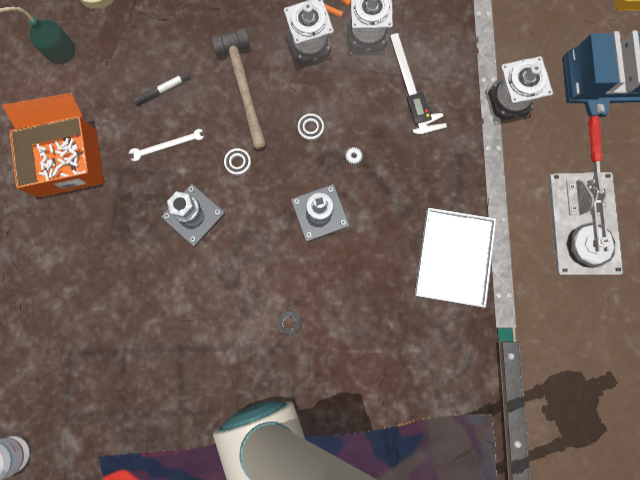

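The scene view shows the round coupler at about (286,250), its top at (286,221), the hex at (207,280) and the tray at (377,222). In the top view, the round adapter's top is at about (320,202), the hex at (180,203) and the tray at (456,257).

Run:
```python
from h import *
s,t=load('scene0'),load('top0')
a=cv2.resize(s['pixels'][205:285,246:326],(400,400),interpolation=cv2.INTER_CUBIC)
b=cv2.resize(t['pixels'][172:252,280:360],(400,400),interpolation=cv2.INTER_CUBIC)
cv2.imwrite('pics/crop1.png',np.hstack([a,b]))
# tray
m=(t['pixels'].min(2)>200).astype(np.uint8)
cs,_=cv2.findContours(m,0,2)
c=max(cs,key=cv2.contourArea); r=cv2.minAreaRect(c); print(r)
for z in (.004,.016): print(z,plane(t,*r[0],z),[plane(t,*p,z)[:2].round(3) for p in cv2.boxPoints(r)])
m=(s['pixels'].min(2)>200).astype(np.uint8); m[:190]=0;m[250:]=0;m[:,:320]=0;m[:,430:]=0
cs,_=cv2.findContours(m,0,2); c=max(cs,key=cv2.contourArea); M=cv2.moments(c); u=(M['m10']/M['m00'],M['m01']/M['m00']); print(u,plane(s,*u,.004),tri(ray(s,*u),ray(t,*r[0])))
for z in(.1,.03,0): print(z,plane(t,320,202,z),plane(s,286,221,z))
print(tri(ray(s,286,221),ray(t,320,202)), tri(ray(s,207,280),ray(t,180,203)))
```

```text
((456.469970703125, 257.2099914550781), (70.28641510009766, 90.2268295288086), 8.130102157592773)
0.004 [ 0.48363997 -0.29451289  0.004     ] [array([ 0.409, -0.213]), array([ 0.581, -0.245]), array([ 0.559, -0.378]), array([ 0.389, -0.342])]
0.016 [ 0.48217081 -0.29135189  0.016     ] [array([ 0.409, -0.211]), array([ 0.579, -0.243]), array([ 0.557, -0.374]), array([ 0.389, -0.338])]
(377.2984049365467, 222.4081965304459) [ 0.48130486 -0.29782647  0.004     ] (array([ 0.48190239, -0.29467084,  0.00543317]), [np.float64(0.0016506315205645676), np.float64(0.0016506315205645076)])
0.1 [ 0.57326202 -0.03615421  0.1       ] [ 0.57121832 -0.03499777  0.1       ]
0.03 [ 0.58994607 -0.03593869  0.03      ] [ 0.64226967 -0.15470103  0.03      ]
0 [ 0.59709638 -0.03584632  0.        ] [ 0.67272025 -0.20600243  0.        ]
(array([ 0.57282868, -0.03642473,  0.09915028]), [np.float64(0.0006759886790820272), np.float64(0.0006759886790821163)]) (array([0.57383152, 0.21054491, 0.10231444]), [np.float64(0.001513409244000225), np.float64(0.0015134092440002302)])
```

View pics/crop1.png

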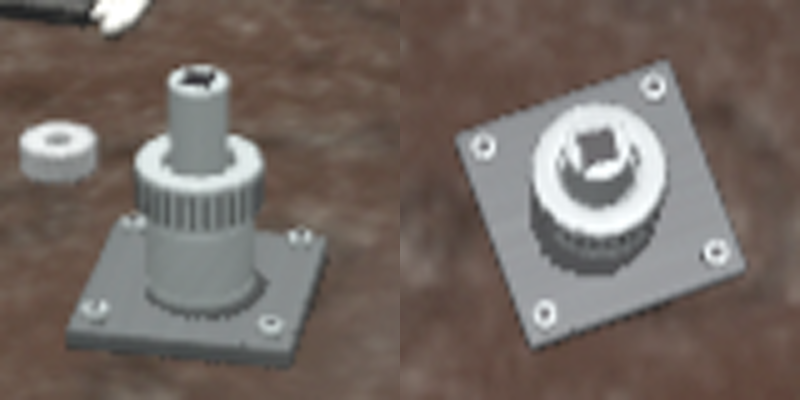

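The crop shows the round adapter's top centre at scene (285.6,221) and top (319.8,202). That triangulates to (0.573,-0.036,0.099), which agrees with the stated 0.100 m. I'll move above it.

>>> move_arm --steps '[0,0,0,0.324,0.482,-0.02,1,0,0,0,0.324,0.482,-0.02,1,0,0,0,0.324,0.482,-0.02,1,0,0,0,0.324,0.482,-0.02,1,0,0,0,0.324,0.482,-0.02,1,0,0,0,0.324,0.482,-0.02,1,0,0,0,0.324,0.482,-0.02,1,0,0,0,0.324,0.482,-0.02,1,0,0,0,0.324,0.482,-0.02,1,0,0,0,0.324,0.482,-0.02,1]' --squeeze 40

```text
clock: 1.1
position: [0.5289, -0.1014, 0.2308]
ee_rot: [0.0, 0.975, 0.223, -0.0]
contact_force: [1.2, -1.0, -0.0]
width: 0.0853
gripper_force: 0.0
```

>>> move_arm --steps '[0,0,0,0.022,0.033,-0.015,1,0,0,0,0.044,0.065,-0.03,1,0,0,0,0.044,0.065,-0.03,1,0,0,0,0.044,0.065,-0.03,1,0,0,0,0.044,0.065,-0.03,1,0,0,0,0.044,0.065,-0.03,1,0,0,0,0.044,0.065,-0.03,1,0,0,0,0.044,0.065,-0.03,1,0,0,0,0.044,0.065,-0.03,1,0,0,0,0.044,0.065,-0.03,1]'

```text
clock: 2.1
position: [0.5722, -0.0386, 0.2013]
ee_rot: [0.0, 0.975, 0.222, 0.0]
contact_force: [0.1, -0.2, -0.1]
width: 0.0853
gripper_force: 0.0
```

Run:
```python
from h import *
d=snap('wrist','w1'); print(manip.get_state()['position'],manip.get_state()['qpos'],-np.array(d['R']).T@d['t'])
print(proj(d,np.array([.573,-.036,.1]),True),proj(d,np.array([.573,-.036,.066]),True))
```

```text
[ 0.57221023 -0.03855703  0.20124531] [-1.88528504e-01  3.03343857e-01  1.58536982e+00 -1.02463921e-04
  1.25264843e+00  9.33805411e-01] [ 0.63105884 -0.01012716  0.32763382]
[317.32841619 249.19148719] [317.68062225 236.571821  ]
```

View pics/w1.png

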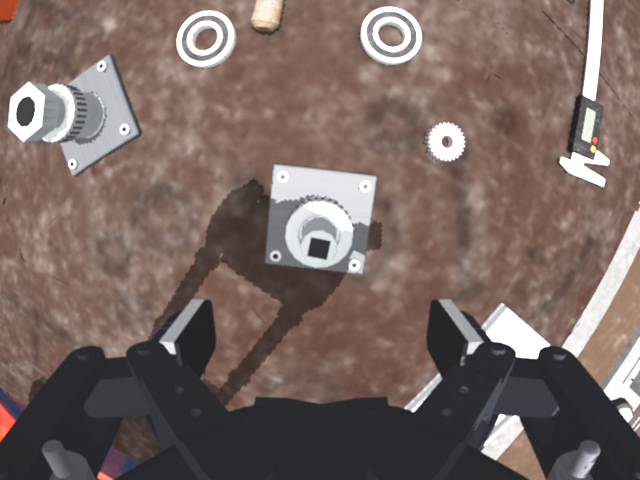

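The wrist view shows the adapter's dark square at about (319,248) and the collar ring's centre at about (319,234). Both are within 3 px of the prediction, so I'll refine numerically.

Run:
```python
from h import *
d=load('w1'); g=d['pixels'].max(2)
m=np.zeros_like(g); m[215:275,285:355]=(g[215:275,285:355]<40)*1
n,l,s,c=cv2.connectedComponentsWithStats(m); i=1+s[1:,4].argmax(); print(s[i],c[i],plane(d,*c[i],.1,True))
t=load('top0');sc=load('scene0')
print(tri(ray(d,*c[i],True),ray(t,319.8,202),ray(sc,285.6,221)))
m[:]=0; m[195:270,280:356]=(d['pixels'].min(2)[195:270,280:356]>215)
n,l,s,c=cv2.connectedComponentsWithStats(m); i=1+s[1:,4].argmax(); print(s[i])
x,y,w,h=s[i][:4]; print(plane(d,x+w/2-.5,y+h/2-.5,.066,True))
```

```text
Traceback (most recent call last):
ValueError: attempt to get argmax of an empty sequence
```

Run:
```python
from h import *
d=load('w1'); g=d['pixels'].max(2); print(g[225:275:4,300:340:4])
t=load('top0');sc=load('scene0')
m=np.zeros_like(g); m[238:258,305:333]=(g[238:258,305:333]<90)
n,l,s,c=cv2.connectedComponentsWithStats(m); i=1+s[1:,4].argmax(); print(s[i],c[i],plane(d,*c[i],.1,True))
print(tri(ray(d,*c[i],True),ray(t,319.8,202),ray(sc,285.6,221)))
```

```text
[[220 184 156 155 154 153 153 153 174 255]
 [228 155 155 156 157 162 153 151 152 195]
 [220 157 185 236 238 236 233 198 151 195]
 [216 207 237 176 218 233 235 235 218 205]
 [159 235 239  57  57  55  58  93 232 191]
 [218 237 222  57  56  56  54  66 237 212]
 [232 234 177  55  55  55  57 118 232 220]
 [233 232 101  53  56  55  56 206 232 220]
 [234 230 231 189 139  74  55 227 226 231]
 [199 233 232 233 235 232 232 228 229 228]
 [120 132 198 227 232 229 225 214 152 115]
 [ 69  68  69  73  72  86 108 111 118 120]
 [ 69  72  73  74  69  65  66  61  62  62]]
[308 239  22  19 314] [318.42993631 248.06369427] [ 0.57397442 -0.03630989  0.1       ]
(array([ 0.5734048 , -0.03624463,  0.0988854 ]), [np.float64(0.00034527960366552315), np.float64(0.00046364753937264526), np.float64(0.0004707252240073145)])
```

>>> move_arm --steps '[0,0,0,0.0015,0.0023,-0.02,1,0,0,0,0.0015,0.0023,-0.05,1,0,0,0,0.0015,0.0023,-0.08,1,0,0,0,0.0015,0.0023,-0.105,1,0,0,0,0.0015,0.0023,-0.125,1,0,0,0,0.0015,0.0023,-0.138,1,0,0,0,0.0015,0.0023,-0.143,1,0,0,0,0.0015,0.0023,-0.143,1,0,0,0,0.0015,0.0023,-0.143,1,0,0,0,0.0015,0.0023,-0.143,1]'

```text
clock: 3.15
position: [0.5746, -0.0362, 0.0592]
ee_rot: [0.0, 0.975, 0.223, 0.001]
contact_force: [-0.5, -0.1, 0.3]
width: 0.0854
gripper_force: 0.0
```

>>> move_arm --steps '[0,0,0,0,0,0,0.4,0,0,0,0,0,0,0.3,0,0,0,0,0,0,0.2,0,0,0,0,0,0,0.1,0,0,0,0,0,0,0,0,0,0,0,0,0,0,0,0,0,0,0,0,0,0,0,0,0,0,0,0,0,0,0,0,0,0,0,0,0,0,0,0,0,0]' --squeeze 40

```text
clock: 4.15
position: [0.574, -0.0362, 0.0588]
ee_rot: [0.0, 0.975, 0.223, 0.0]
contact_force: [-0.7, -0.1, 5.7]
width: 0.0491
gripper_force: 41.1
```

>>> move_arm --steps '[0,0,0,0,0,0.002,0,0,0,0,0,0,0.004,0,0,0,0,0,0,0.006,0,0,0,0,0,0,0.008,0,0,0,0,0,0,0.01,0,0,0,0,0,0,0.011,0,0,0,0,0,0,0.011,0,0,0,0,0,0,0.011,0,0,0,0,0,0,0.011,0,0,0,0,0,0,0.011,0]'

```text
clock: 5.15
position: [0.5739, -0.0362, 0.0691]
ee_rot: [0.0, 0.975, 0.223, 0.0]
contact_force: [2.9, -2.0, -6.8]
width: 0.0491
gripper_force: 42.5
```

Run:
```python
from h import *
s=snap('scene','s2'); w=snap('wrist','w2')
a=cv2.resize(s['pixels'][185:285,236:336],(500,500),interpolation=cv2.INTER_CUBIC)
b=cv2.resize(w['pixels'][200:450,200:440],(300,300))
c=np.zeros((500,300,3),np.uint8); c[:300]=b
cv2.imwrite('pics/crop2.png',np.hstack([a,c]))
```

```text
(no output)
```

View pics/crop2.png

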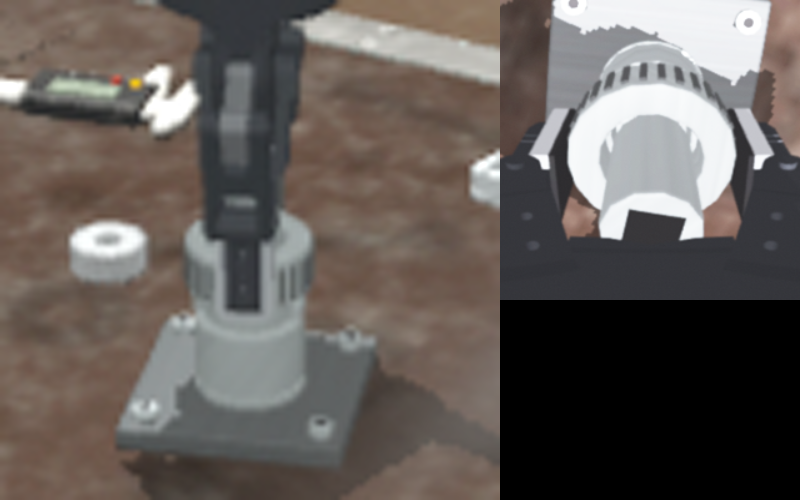

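The collar is raised in the grip, with its ring at about (250,240) in the crop, and the adapter sits centred between the fingers. I'll open, back up and check that the adapter has popped up.

>>> move_arm --steps '[0,0,0,0,0,0,0.3,0,0,0,0,0,0,0.5,0,0,0,0,0,0,0.7,0,0,0,0,0,0,1,0,0,0,0,0,0,1,0,0,0,0,0,0.02,1,0,0,0,0,0,0.06,1,0,0,0,0,0,0.1,1,0,0,0,0,0,0.13,1,0,0,0,0,0,0.13,1]'

```text
clock: 6.25
position: [0.5766, -0.0365, 0.2043]
ee_rot: [0.002, 0.975, 0.223, 0.005]
contact_force: [0.6, -0.3, 0.1]
width: 0.0853
gripper_force: 0.0
```

Run:
```python
from h import *
s=snap('scene','s3'); w=snap('wrist','w3'); print(manip.get_state()['position'])
for z in (.1,.112): print(proj(w,np.array([.5735,-.0363,z]),True),proj(s,np.array([.5735,-.0363,z])))
a=cv2.resize(s['pixels'][205:285,246:326],(400,400),interpolation=cv2.INTER_CUBIC)
b=cv2.resize(w['pixels'][160:300,250:390],(400,400))
cv2.imwrite('pics/crop3.png',np.hstack([a,b]))
g=w['pixels'].max(2); m=np.zeros_like(g); m[200:300,280:360]=(g[200:300,280:360]<90)
n,l,st,c=cv2.connectedComponentsWithStats(m); print(st[1:],c[1:])
```

```text
[ 0.57379495 -0.03601096  0.19973519]
[319.0903912  254.64911778] [285.32364241 220.47441935]
[319.09186537 260.14762907] [285.26620935 214.8988685 ]
[[ 309  206    1    1    1]
 [ 303  209    1    1    1]
 [ 297  213    1    1    1]
 [ 309  249   22   21  342]
 [ 280  270   63   30 1438]] [[309.         206.        ]
 [303.         209.        ]
 [297.         213.        ]
 [319.52046784 259.16374269]
 [305.90403338 285.75591099]]
```

View pics/crop3.png

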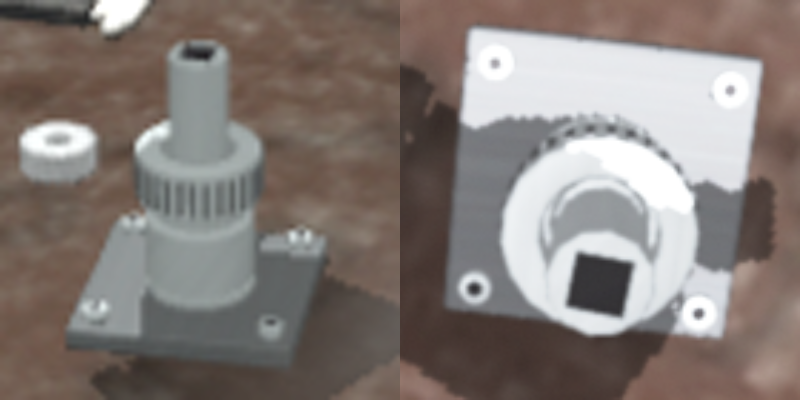

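The adapter has popped up: its top is at about scene (285.6,215), against a prediction of (285.3,214.9) for 112 mm. I'll descend and grip it.

>>> move_arm --steps '[0,0,0,0,0,-0.03,0.8,0,0,0,0,0,-0.06,0.6,0,0,0,0,0,-0.085,0.4,0,0,0,0,0,-0.1,0.3,0,0,0,0,0,-0.107,0.2,0,0,0,0,0,-0.108,0.1,0,0,0,0,0,-0.108,0,0,0,0,0,0,-0.108,-0.2,0,0,0,0,0,-0.108,-0.4,0,0,0,0,0,-0.108,-0.6]' --squeeze 40

```text
clock: 7.35
position: [0.5743, -0.0361, 0.0919]
ee_rot: [0.0, 0.975, 0.222, 0.001]
contact_force: [0.7, 0.3, 0.7]
width: 0.0229
gripper_force: 39.2
```

>>> move_arm --steps '[0,0,0,0,0,0,-0.8,0,0,0,0,0,0,-0.8,0,0,0,0,0,0,-0.8,0,0,0,0,0,0,-0.8,0,0,0,0,0,0,-0.8,0,0,0,0,0,0.005,-0.8,0,0,0,0,0,0.015,-0.8,0,0,0,0,0,0.03,-0.8,0,0,0,0,0,0.045,-0.8,0,0,0,0,0,0.06,-0.8]'

```text
clock: 8.35
position: [0.5728, -0.0361, 0.1518]
ee_rot: [-0.0, 0.975, 0.223, -0.001]
contact_force: [-0.2, -0.2, -0.6]
width: 0.0227
gripper_force: 39.7
```

>>> move_arm --steps '[0,0,0,0,0,0.02,-0.8,0,0,0,0,0,0.04,-0.8,0,0,0,-0.01,-0.03,0.04,-0.8,0,0,0,-0.025,-0.07,0.04,-0.8,0,0,0,-0.04,-0.112,0.04,-0.8,0,0,0,-0.055,-0.155,0.04,-0.8,0,0,0,-0.07,-0.198,0.04,-0.8,0,0,0,-0.082,-0.235,0.04,-0.8,0,0,0,-0.091,-0.258,0.04,-0.8,0,0,0,-0.091,-0.258,0.04,-0.8]'

```text
clock: 9.35
position: [0.4809, -0.2971, 0.1913]
ee_rot: [0.0, 0.975, 0.221, -0.001]
contact_force: [-0.1, -0.2, -0.0]
width: 0.0229
gripper_force: 39.8
```

>>> move_arm --steps '[0,0,0,0,0,0,-0.8,0,0,0,0,0,0,-0.8,0,0,0,0,0,-0.01,-0.8,0,0,0,0,0,-0.03,-0.8,0,0,0,0,0,-0.05,-0.8,0,0,0,0,0,-0.07,-0.8,0,0,0,0,0,-0.08,-0.8,0,0,0,0,0,-0.08,-0.8,0,0,0,0,0,-0.08,-0.8,0,0,0,0,0,-0.08,-0.8]'

```text
clock: 10.35
position: [0.4835, -0.2944, 0.1121]
ee_rot: [0.001, 0.975, 0.223, 0.001]
contact_force: [0.1, -0.5, -0.8]
width: 0.0233
gripper_force: 39.8
```

Run:
```python
from h import *
s=snap('scene','s4'); t=snap('top','t4'); print(manip.get_state()['position'],manip.get_state()['contact_force'])
p=manip.get_state()['position']
print(proj(s,p-[0,0,.066]),proj(s,np.array([.482,-.294,.004])))
a=cv2.resize(s['pixels'][150:250,320:440],(480,400),interpolation=cv2.INTER_CUBIC)
b=cv2.resize(t['pixels'][200:320,400:490],(300,400))
cv2.imwrite('pics/crop4.png',np.hstack([a,b]))
```

```text
[ 0.48335952 -0.29445971  0.11212209] [ 0.60526402 -0.02608755 -1.23956661]
[377.21136465 206.29281952] [376.39265575 222.98945106]
```

View pics/crop4.png

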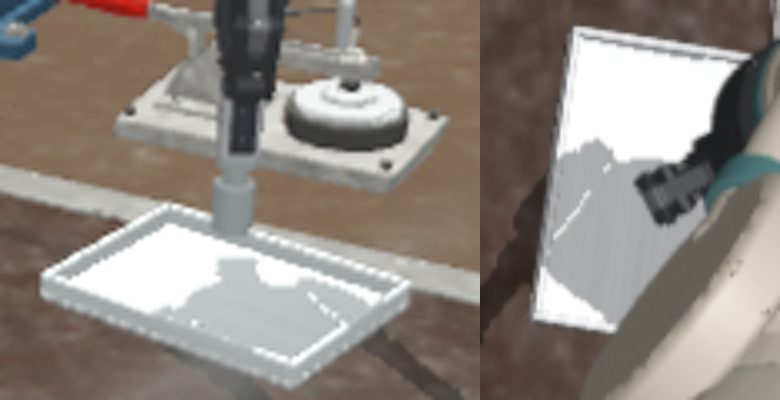

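The adapter hangs upright, with its foot at about scene (378,208) over the tray's middle. I'll lower it gently.

>>> move_arm --steps '[0,0,0,0,0,-0.015,-0.8,0,0,0,0,0,-0.028,-0.8,0,0,0,0,0,-0.034,-0.8,0,0,0,0,0,-0.037,-0.8,0,0,0,0,0,-0.039,-0.8,0,0,0,0,0,-0.04,-0.8,0,0,0,0,0,-0.04,-0.8,0,0,0,0,0,-0.04,-0.8,0,0,0,0,0,-0.04,-0.8,0,0,0,0,0,-0.04,-0.8]'

```text
clock: 11.45
position: [0.4828, -0.2942, 0.0713]
ee_rot: [0.0, 0.975, 0.222, 0.0]
contact_force: [-0.4, -0.4, -0.7]
width: 0.0233
gripper_force: 39.8
```

>>> move_arm --steps '[0,0,0,0,0,-0.0003,-0.8,0,0,0,0,0,-0.0006,-0.8,0,0,0,0,0,-0.0009,-0.8,0,0,0,0,0,-0.0012,-0.8,0,0,0,0,0,-0.0015,-0.8,0,0,0,0,0,-0.0015,-0.8,0,0,0,0,0,-0.0015,-0.8,0,0,0,0,0,-0.0015,-0.8,0,0,0,0,0,-0.0015,-0.8,0,0,0,0,0,-0.0015,-0.8]'

```text
clock: 12.45
position: [0.4828, -0.2941, 0.0701]
ee_rot: [0.0, 0.975, 0.223, 0.0]
contact_force: [-1.1, 1.1, 6.8]
width: 0.023
gripper_force: 40.5
```

The foot is on the tray floor (about 7 N), so I'll release and retreat.

>>> move_arm --steps '[0,0,0,0,0,0.0003,-0.4,0,0,0,0,0,0.0003,-0.2,0,0,0,0,0,0.0003,0,0,0,0,0,0,0.0003,0.3,0,0,0,0,0,0.0003,0.6,0,0,0,0,0,0.0003,0.8,0,0,0,0,0,0.0003,0.8,0,0,0,0,0,0.01,0.8,0,0,0,0,0,0.03,0.8,0,0,0,0,0,0.06,0.8]'

```text
clock: 13.45
position: [0.4818, -0.2934, 0.1294]
ee_rot: [-0.001, 0.975, 0.223, -0.001]
contact_force: [0.9, -1.2, -0.4]
width: 0.0769
gripper_force: 0.0
```

>>> move_arm --steps '[0,0,0,0,0,0.03,0.8,0,0,0,0,0,0.07,0.8,0,0,0,0,0,0.1,0.8,0,0,0,-0.02,0,0.12,0.8,0,0,0,-0.05,0,0.12,0.8,0,0,0,-0.08,0,0.12,0.8,0,0,0,-0.1,0,0.12,0.8,0,0,0,-0.1,0,0.12,0.8,0,0,0,-0.1,0,0.12,0.8,0,0,0,-0.1,0,0.12,0.8]'

```text
clock: 14.45
position: [0.3837, -0.2944, 0.25]
ee_rot: [0.0, 0.975, 0.223, 0.001]
contact_force: [0.6, 0.6, 0.0]
width: 0.077
gripper_force: 0.0
```

Run:
```python
from h import *
s=snap('scene','s5'); print(manip.get_state()['position'],manip.get_state()['contact_force'])
cv2.imwrite('pics/crop5.png',cv2.resize(s['pixels'][140:360,160:460],(780,572),interpolation=cv2.INTER_CUBIC))
```

```text
[ 0.38373478 -0.2942877   0.24979555] [-0.50213836 -0.72033113  0.12548953]
```

View pics/crop5.png

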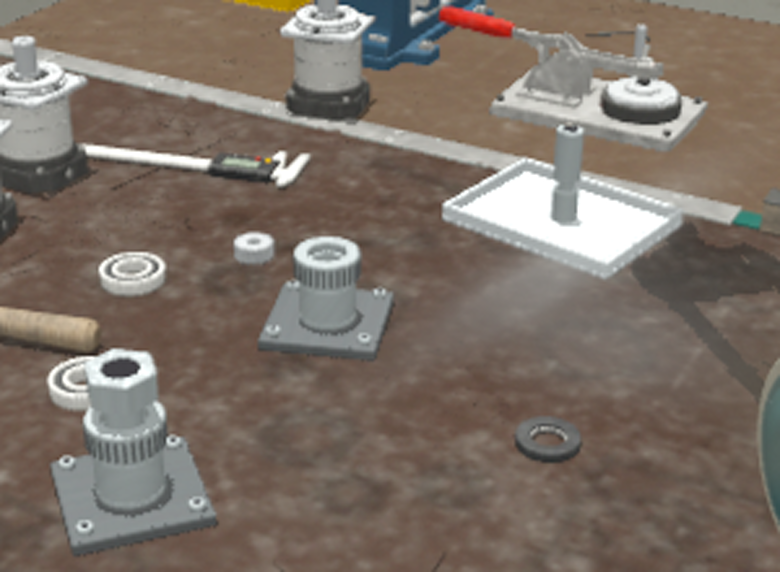

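The adapter stands upright in the tray, at (567,180) in the crop. Its coupler is empty at (328,260), and the hex adapter is untouched at (122,370).

```bash
python3 -c "
from rig import manip
print(manip.sign_off())"
```

```text
the job is handed in; nothing more can be done
None
```

I pulled the collar up until the round adapter popped up, drew the adapter out and stood it upright in the aluminium tray. I left the hex adapter locked in its coupler and handed the job in at about 14.5 s of the 48 s limit.

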